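Prove the friction hinge of the basket box lid

TASK

Check that the stiff hinge of the steel basket box still holds: lift the lid by its bar handle to about half open (45 degrees), let go, and watch for two seconds that it stays by itself. Then, with the lid still up there, press straight down on the rubber thumb rest on the lid's front edge with shut fingertips at about 5 N for a full second, never reaching 12 N on the rest. Leave the lid standing at about 45 degrees, and do not disturb the shot glass and the sugar pot beside the box or the dosing cup.

Things in the scene. Friction and masses are not known exactly. Their poses are not given: they have to be found in the camera images.
- box: Plain steel open-topped box standing fixed on the worktop, 140 (x) x 200 (y) x 85 mm high, with a hinged steel lid; two filter baskets lie inside. Origin at the centre of its underside, z up; the body's -x side is its front (handle side), +x its hinge side.
- hinge (a point): Middle of the lid's hinge axis, in the box's frame at (76, 0, 88) mm. The axis runs along the box's y; the point's axes are those of the box. The hinge has dry friction of about 1.8 N m that holds the lid wherever it is left; it takes about 11 N straight up at the handle to raise it, and about 14 N down on the thumb rest would make it slip at 45 degrees.
- lid (a joint): Lid opening angle in rad: 0 shut (lid level), 0.785 = 45 degrees, stop at 1.6. It grows as the lid's front edge goes up and over towards the hinge. The lid is a 5 mm plate, its front edge 150 mm from the axis; with handle and rest about 0.3 kg. It starts shut or a little ajar (up to 0.15 rad).
- handle: Steel bar handle of the lid: a round bar 10 mm thick and 72 mm long, parallel to the hinge axis, held by an arm at each end in front of the lid's edge. Origin at the middle of the bar, 192 mm from the hinge axis, 45 mm to the box's +y side of its middle, 37 mm of free air between bar and lid edge; the body's axes turn with the lid (at 0 rad those of the box).
- thumb_rest: Black rubber roller, not turning, 18 mm in diameter and 46 mm long, parallel to the hinge axis, on the front edge of the lid beside the handle. Origin at its middle, 164 mm from the hinge axis, 55 mm to the box's -y side of its middle. Its top lies 9 mm above the origin at any lid angle. Hard: the force rises by many N for each mm, so press by force, not by position.
- shot_glass: Shot glass, 49 mm wide, 61 mm tall, loose beside the box; leave it. Origin under its centre.
- sugar_pot: Chrome sugar pot with a knob, 66 mm wide, 67 mm tall, loose at the box's other side; leave it. Origin under its centre.
- dosing_cup: Open steel dosing cup without handle, 59 mm wide, 52 mm tall, loose near the front edge of the worktop before the grinder; leave it. Origin under its centre.

How it is judged:
On the way, in this order (a step that is already met when the one before it is completed fails the run):
1. the lid is lifted past 25 degrees with the fingers on its bar handle (contact force between the fingers and handle above 0.5 N and value of joint lid above 0.44 rad), for 0.1 s.
2. the lid stands by itself, touched by nothing, between 0.60 and 0.98 rad (about 34 to 56 degrees) for 1.5 s (value of joint lid between 0.6 and 0.98 rad and contact force between anything else and lid below 0.3 N), for 1.5 s.
3. the fingertips press the thumb rest with 2.5 to 8.5 N for 0.7 s while the lid keeps between 0.60 and 0.98 rad (value of joint lid between 0.6 and 0.98 rad and contact force between the fingers and thumb_rest between 2.5 and 8.5 N), for 0.7 s.
At the end, for the whole second after the job is handed in: The lid stands by itself between 0.60 and 0.98 rad (about 34 to 56 degrees), at rest (under 0.03 rad/s) and touched by nothing (all of step 2 and velocity of joint lid between -0.03 and 0.03 rad/s).
It fails at once if the thumb rest is loaded with 12 N or more (contact force between anything else and thumb_rest above 12 N).
It fails at once if the shot glass, the sugar pot or the dosing cup is shifted by more than 20 mm (distance of any of shot_glass, sugar_pot, dosing_cup from where it was at the start of the episode above 0.02 m).
It also fails if it takes over 72 s, if anything falls off the work surface, if the arm or the gripper's body presses on something with over 40 N, if the wrist force passes 120 N, or if a joint passes its speed limit or range.

ROBOT

A 6-joint arm with a two-finger parallel gripper is mounted at the origin on a cart in front of the work surface, level with it; the furniture and walls round the work are solid. World frame = base frame: x ahead of the robot, y to its left, z up, the work surface at z = 0. Lengths are in m, angles in rad, forces in N, time in s.
With the tool pointing down it reaches from about 0.375 to 0.9 m from the base axis. Payload 3.1 kg.
Tool frame: the origin (TCP) lies between the finger pads; the fingertips stand 11 mm ahead of it and the grasp point (between the pads) lies 8 mm behind it; z points along the fingers, y is the line along which they close (so a half turn about z gives the same grasp; the last joint's range is limited). The gripper opens to 87 mm and grips with 3 to 60 N. Pads are 19 mm wide; open, the fingers measure 117 mm over their backs; the gripper's body (75 mm by 190 mm) begins 51 mm behind the grasp point.
Start: joints at [1.02, 0.527, 1.433, -0, 1.181, -0.178], TCP at [0.228, 0.582, 0.234] pointing down, gripper open.
Joint ranges: [-3.08, 3.08], [-0.75, 2.2], [0.22, 2.44], [-1.43, 4.57], [0, 2.65], [-2.85, 2.85]. Speed limits (rad/s): [2.79, 2.79, 3.14, 3.14, 3.14, 3.14].

INTERFACE

Orientations are given as a unit quaternion [x, y, z, w].
In Python, from rig import robot gives the robot as it stands.
- The arm moves only by the tool move_arm, never from a script. Its argument "moves" is text: rows parted by semicolons, each of 7 numbers parted by spaces: the shift along the tool's x, y, z in units of 100 mm (1.0 is 100 mm), then the turn, a rotation vector about the tool's x, y, z in units of 90 degrees (1.0 is 90 degrees), then the opening, from 0 (shut) to 1 (fully open). A call has 1 to 12 rows; each row is the pose to reach, as a shift and turn from the pose commanded when the call began, along the tool's axes at that moment; what a row does not reach only later rows make up. A row lasts 1/10 s, in which the tool goes at most 50 mm and 8.59 degrees, less where a joint would pass 70% of its speed; a pose out of reach is approached as far as the arm can. A call with a number of a shift or a turn outside -1 to 1 is refused whole. A call with a gripper value outside its range is refused whole. The fingers move at their own pace and stop on an object; "squeeze" is the grip in N (left out, the last holds). Time passes only in rows, so rows that repeat a pose let the fingers close. It gives the time, the measured TCP pose, the force, the opening and the grip force at its end, in the units of the state.
- robot.get_obs(): the state, without advancing time (a new reading comes with each control period).
- robot.camera(name): name is "side" or "top"; returns a dict with "image" (480x640x3 uint8, red, green, blue), "intrinsics" (3x3 intrinsics, pixels), "extrinsics" (4x4, takes a point from world to camera coordinates). Camera axes: x right, y up, looking along -z (the intrinsics and any distortion apply to the point x, -y, -z); pixel columns grow to the right and rows downward; lengths in m; the calibration is good to about 2 mm. A picture is of the moment at which its call begins. There is no depth.
- robot.hand_in(): hands the job in; it is judged then, once.
The state is a dict: "time": time; "q": joint angles; "joint_velocities": joint speeds; "joint_torque": joint torques, N m; "position": TCP position; "tool_rot": TCP orientation; "ft_force": force on the tool from outside, world axes, zero at the start; "moment": the same for the moment, N m; "grip_width": finger opening in m; "grip_force": force on a finger pad.
Only numpy, scipy, OpenCV 4.12 (cv2) and the standard library are available. Lean on these libraries where they do the work, as an engineer would, in place of code of your own. Each camera call takes 0.05 s, during which the arm holds its last target. There are 200 camera calls.

## Working session

There is one attempt and no reset: what is moved stays moved. The work goes in short steps, Python scripts to look and compute and a tool call to move; the robot and the scene stay as the last step left them, time stands still between calls to the robot, and variables do not carry over. Pictures are saved under pics/ and viewed, at most 10 in all, crops included, and the job is handed in when it is done.

Besides the shell and the picture viewer there is one more tool, called after "Emit:" as name(argument=value, ...) on one line, values as JSON. move_arm: Moves the arm, as the interface text tells. Shifts and turns lie within -1 to 1; 1 stands for 100 mm of shift or 90 degrees of turn. Its arguments: {"type":"object","properties":{"moves":{"type":"string"},"squeeze":{"type":"number"}},"required":["moves"]}

```bash
mkdir -p pics; python3 - <<'E'
from rig import robot
import cv2,numpy as np
for n in("side","top"):
    c=robot.camera(n); cv2.imwrite(f"pics/{n}0.png",c["image"][:,:,::-1]); np.savez(n+"0.npz",**c)
    print(n,c["intrinsics"].tolist(),np.round(c["extrinsics"],4).tolist(),c.keys())
o=robot.get_obs();print(o)
E
```

```text
side [[448.27850912530096, 0.0, 326.3352092613418], [0.0, 448.27850912530096, 238.9516153894023], [0.0, 0.0, 1.0]] [[-0.3916, -0.9201, 0.0118, -0.0705], [0.7948, -0.3317, 0.5082, -0.578], [-0.4636, 0.2084, 0.8612, -0.7551], [0.0, 0.0, 0.0, 1.0]] dict_keys(['image', 'intrinsics', 'extrinsics'])
top [[488.41393439863447, 0.0, 321.7341060914581], [0.0, 488.41393439863447, 238.01261384517042], [0.0, 0.0, 1.0]] [[-0.0134, -0.9999, -0.0074, -0.2865], [0.9961, -0.014, 0.0871, -0.5286], [-0.0872, -0.0062, 0.9962, -1.0265], [0.0, 0.0, 0.0, 1.0]] dict_keys(['image', 'intrinsics', 'extrinsics'])
{'time': 0.1, 'q': array([ 1.01950778e+00,  5.28368387e-01,  1.43378009e+00, -1.82611675e-05,
        1.18142529e+00, -1.78503541e-01]), 'joint_velocities': array([-0.00023137, -0.00247631, -0.00192794,  0.00053206,  0.00182636,
        0.00022175]), 'joint_torque': array([-1.78170080e-04, -4.40987778e+01, -1.77151805e+01,  6.35078084e-02,
        5.33540163e-02, -4.59499608e-05]), 'position': array([0.22726523, 0.58151874, 0.23267056]), 'tool_rot': array([ 1.85311593e-01,  9.82679313e-01, -9.28354523e-04, -3.45595337e-04]), 'ft_force': array([-0.56848844, -0.44933069,  0.55341148]), 'moment': array([-0.03258793,  0.00725388, -0.00947566]), 'grip_force': 0.0, 'grip_width': 0.08690738364564728}
```

View pics/side0.png

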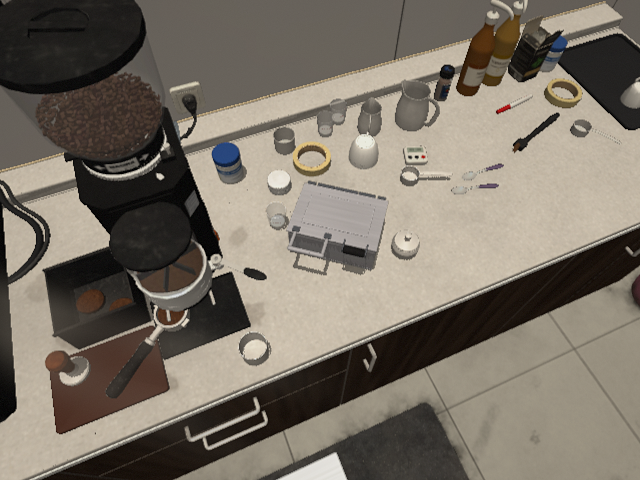

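View pics/top0.png

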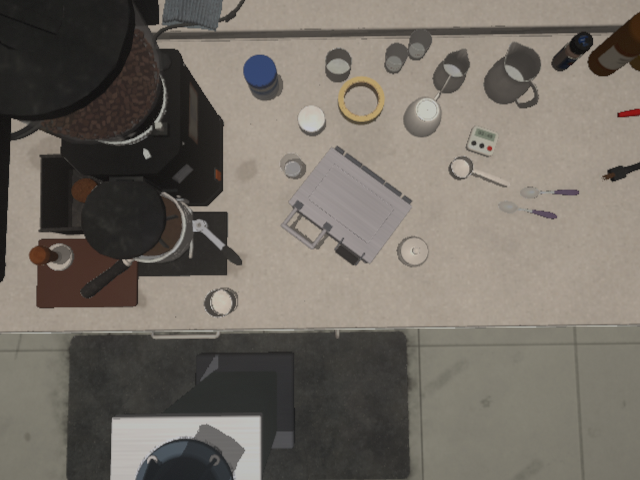

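```bash
python3 - <<'E'
import cv2,numpy as np
a=np.load("top0.npz")["image"][135:285,265:435,::-1]; b=np.load("side0.npz")["image"][170:290,260:430,::-1]
A=cv2.resize(a,None,fx=4.5,fy=4,interpolation=cv2.INTER_CUBIC)
cv2.imwrite("pics/t1.png",cv2.resize(a,None,fx=4,fy=4,interpolation=2)); cv2.imwrite("pics/s1.png",cv2.resize(b,None,fx=4.5,fy=4.5,interpolation=2))
E
```

```text
(no output)
```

View pics/t1.png

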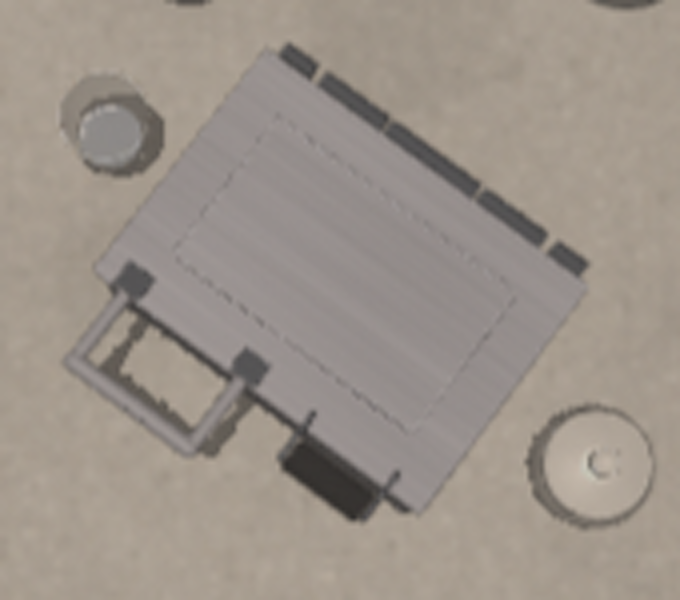

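View pics/s1.png

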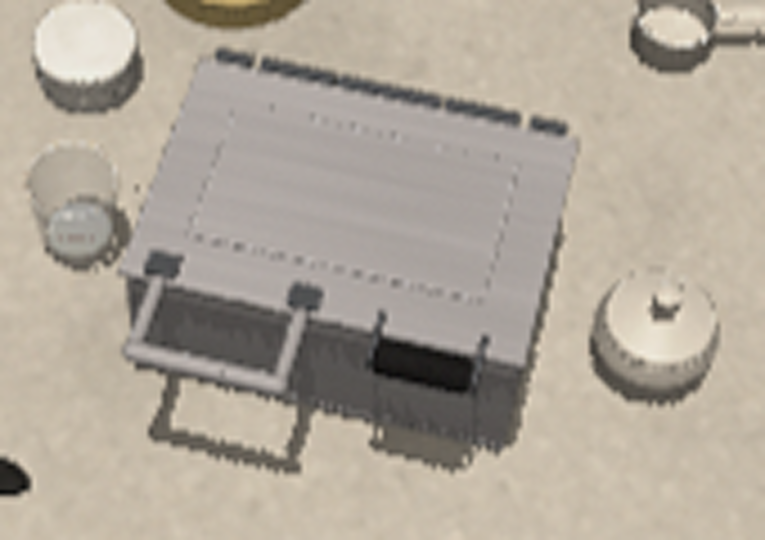

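```bash
cat > h.py <<'E'
import cv2,numpy as np
F=np.diag([1,-1,-1.])
def P(n):
    d=np.load(n+"0.npz"); return d["intrinsics"]@F@d["extrinsics"][:3]
def tri(t,s):
    X=cv2.triangulatePoints(P("top"),P("side"),np.float64(t).T,np.float64(s).T); return (X[:3]/X[3]).T
def proj(n,X):
    q=P(n)@np.append(X,1); return q[:2]/q[2]
E
python3 - <<'E'
from h import *
T=np.array([(268,50),(588,288),(97,268),(420,512),(72,360),(190,450),(330,480)])/4.+[265,135]
S=np.array([(203,60),(578,140),(122,272),(525,362),(132,350),(285,383),(425,362)])/4.5+[260,170]
X=tri(T,S)
for n,x,t,s in zip("HL HR FL FR hl hr rest".split(),X,T,S): print(n,x.round(4),(proj("top",x)-t).round(1),(proj("side",x)-s).round(1))
d=X[0]+X[2]-X[1]-X[3]; print("y axis yaw",np.degrees(np.arctan2(d[1],d[0]))-90)
d=X[4]-X[5]; print("handle",np.degrees(np.arctan2(d[1],d[0]))-90,np.linalg.norm(d),X[4:6].mean(0))
d=X[0]+X[1]-X[2]-X[3];print("x",np.degrees(np.arctan2(d[1],d[0])),np.linalg.norm(d)/2,d/2)
E
```

```text
HL [ 0.7028 -0.3184  0.0915] [0.4 0.2] [-0.4 -0.1]
HR [ 0.5775 -0.4766  0.0959] [0.4 0.2] [-0.4 -0. ]
FL [ 0.5905 -0.2311  0.1003] [0.4 0.2] [-0.5 -0.1]
FR [ 0.4661 -0.3894  0.106 ] [0.5 0.3] [-0.6 -0.1]
hl [ 0.5435 -0.219   0.1074] [0.5 0.2] [-0.6 -0.1]
hr [ 0.4975 -0.2776  0.1114] [0.8 0.5] [-1.  -0.1]
rest [ 0.4825 -0.3449  0.1094] [0.3 0.2] [-0.4 -0. ]
y axis yaw -38.275234098040656
handle -38.18075383468967 0.07462475516482565 [ 0.52050796 -0.24829609  0.10944356]
x -37.942255692147626 0.14217372689508445 [ 0.11187535 -0.08722517 -0.00943639]
```

```bash
python3 - <<'E'
from h import *
for n,t,s in [("doser c",(123,218),(150,235)),("doser rim portafilter front",(155,262),(170,318)),("pf handle end",(86,292),(113,390)),("cup",(222,302),(255,348)),("tamper",(40,255),(58,360)),("pf body/doser glass right",(192,225),(210,270)),("hopper front",(85,155),(70,165)), ("glassrim",(291,166),(277,211)),("pot knob",(415,250),(406,238))]:
    print(n,tri([t],[s])[0].round(3),)
E
```

```text
doser c [0.534 0.01  0.322]
doser rim portafilter front [0.478 0.041 0.112]
pf handle end [0.416 0.2   0.041]
cup [ 0.391 -0.081  0.027]
tamper [0.491 0.267 0.096]
pf body/doser glass right [ 0.542 -0.048  0.137]
hopper front [0.615 0.05  0.419]
glassrim [ 0.672 -0.233  0.065]
pot knob [ 0.494 -0.488  0.05 ]
```

Emit:
move_arm(moves="-0.31 -0.39 0 0 0 -0.1 0.4;-0.62 -0.78 0 0 0 -0.238 0.4;-0.62 -0.78 0 0 0 -0.238 0.4;-0.62 -0.78 0 0 0 -0.238 0.4", squeeze=50)

```text
time: 0.5
position: [0.2572, 0.4855, 0.2334]
tool_rot: [0.001, 1.0, -0.0, -0.0]
ft_force: [0.1, 0.0, 0.2]
grip_width: 0.0625
grip_force: 0.0
```

Emit:
move_arm(moves="-0.21 -0.5 0 0 0 0 0.4;-0.42 -1 0 0 0 0 0.4;-0.42 -1 0 0 0 0 0.4;-0.42 -1 0 0 0 0 0.4")

```text
time: 0.9
position: [0.2997, 0.3867, 0.2337]
tool_rot: [0.001, 1.0, 0.0, 0.0]
ft_force: [0.5, 0.2, 0.4]
grip_width: 0.0365
grip_force: 0.0
```

Emit:
move_arm(moves="-0.21 -0.5 0 0 0 0 0.4;-0.42 -1 0 0 0 0 0.4;-0.42 -1 0 0 0 0 0.4;-0.42 -1 0 0 0 0 0.4")

```text
time: 1.3
position: [0.342, 0.2875, 0.2337]
tool_rot: [0.001, 1.0, 0.001, 0.0]
ft_force: [-0.2, -0.5, -0.1]
grip_width: 0.0349
grip_force: 0.0
```

Emit:
move_arm(moves="-0.21 -0.5 0 0 0 0 0.4;-0.42 -1 0 0 0 0 0.4;-0.42 -1 0 0 0 0 0.4;-0.42 -1 0 0 0 0 0.4")

```text
time: 1.7
position: [0.3841, 0.1878, 0.2336]
tool_rot: [0.0, 1.0, 0.001, 0.0]
ft_force: [0.8, 0.3, 0.2]
grip_width: 0.0347
grip_force: 0.0
```

Emit:
move_arm(moves="0 -0.5 0 0 0 0 0.4;0 -1 0 0 0 0 0.4;0 -1 0 0 0 0 0.4;0 -1 0 0 0 0 0.4")

```text
time: 2.1
position: [0.3834, 0.088, 0.2336]
tool_rot: [0.0, 1.0, 0.001, -0.0]
ft_force: [0.2, -0.6, -0.3]
grip_width: 0.0348
grip_force: 0.0
```

Emit:
move_arm(moves="0 -0.5 0 0 0 0 0.4;0 -1 0 0 0 0 0.4;0 -1 0 0 0 0 0.4;0 -1 0 0 0 0 0.4")

```text
time: 2.5
position: [0.3837, -0.0117, 0.2335]
tool_rot: [-0.0, 1.0, 0.001, -0.0]
ft_force: [-0.9, 0.2, 0.2]
grip_width: 0.0347
grip_force: 0.0
```

Emit:
move_arm(moves="0 -0.5 0 0 0 0 0.4;0 -1 0 0 0 0 0.4;0 -1 0 0 0 0 0.4;0 -1 0 0 0 0 0.4")

```text
time: 2.9
position: [0.3839, -0.1112, 0.2333]
tool_rot: [-0.001, 1.0, 0.001, -0.0]
ft_force: [-0.4, 1.0, -0.4]
grip_width: 0.035
grip_force: 0.0
```

Emit:
move_arm(moves="0 -0.5 0 0 0 0 0.4;0 -1 0 0 0 0 0.4;0 -1 0 0 0 0 0.4;0 -1 0 0 0 0 0.4")

```text
time: 3.3
position: [0.3841, -0.2107, 0.2332]
tool_rot: [-0.001, 1.0, 0.001, -0.001]
ft_force: [-0.2, 0.8, -0.4]
grip_width: 0.0351
grip_force: 0.0
```

Emit:
move_arm(moves="-0.2 -0.05 0 0 0 0.1 0.4;-0.4 -0.1 0 0 0 0.2 0.4;-0.6 -0.15 0 0 0 0.3 0.4;-0.7 -0.2 0 0 0 0.4 0.4;-0.7 -0.2 0 0 0 0.5 0.4;-0.7 -0.2 0 0 0 0.6 0.4;-0.7 -0.2 0 0 0 0.7 0.4;-0.7 -0.2 0 0 0 0.8 0.4;-0.7 -0.2 0 0 0 0.8 0.4;-0.7 -0.2 0 0 0 0.8 0.4")

```text
time: 4.3
position: [0.4536, -0.2289, 0.2333]
tool_rot: [0.586, 0.811, 0.0, -0.001]
ft_force: [0.3, 1.0, -0.3]
grip_width: 0.0345
grip_force: 0.0
```

Emit:
move_arm(moves="-0.1 0.15 0 0 0 0.1 0.4;-0.2 0.3 0 0 0 0.2 0.4;-0.3 0.45 0 0 0 0.3 0.4;-0.37 0.58 0 0 0 0.4 0.4;-0.37 0.58 0 0 0 0.5 0.4;-0.37 0.58 0 0 0 0.6 0.4;-0.37 0.58 0 0 0 0.622 0.4;-0.37 0.58 0 0 0 0.622 0.4;-0.37 0.58 0 0 0 0.622 0.4")

```text
time: 5.2
position: [0.5203, -0.2483, 0.2334]
tool_rot: [0.898, 0.441, -0.0, -0.001]
ft_force: [-0.0, -0.7, 0.1]
grip_width: 0.0347
grip_force: 0.0
```

```bash
python3 - <<'E'
from rig import robot
import cv2
for n in("side","top"):
    i=robot.camera(n)["image"][:,:,::-1]; cv2.imwrite(f"pics/{n}2.png",i)
a=cv2.imread("pics/side2.png")[90:290,230:430]; b=cv2.imread("pics/top2.png")[120:320,230:430]
cv2.imwrite("pics/c2.png",cv2.resize(cv2.hconcat([a,b]),None,fx=2,fy=2,interpolation=2))
E
```

```text
(no output)
```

View pics/c2.png

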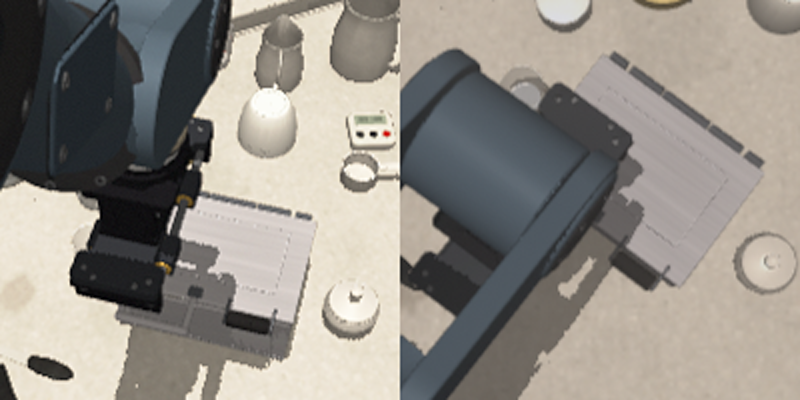

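Emit:
move_arm(moves="0 0 0.25 0 0 0 0.4;0 0 0.5 0 0 0 0.4;0 0 0.75 0 0 0 0.4;0 0 0.9 0 0 0 0.4;0 0 0.9 0 0 0 0.4")

```text
time: 5.8
position: [0.5188, -0.2489, 0.1413]
tool_rot: [0.898, 0.439, -0.001, -0.002]
ft_force: [-0.1, -1.3, 0.5]
grip_width: 0.035
grip_force: 0.0
```

Emit:
move_arm(moves="0 0 0.1 0 0 0 0.4;0 0 0.2 0 0 0 0.4;0 0 0.3 0 0 0 0.4;0 0 0.4 0 0 0 0.4;0 0 0.42 0 0 0 0.4;0 0 0.42 0 0 0 0.4")

```text
time: 6.4
position: [0.52, -0.25, 0.101]
tool_rot: [0.898, 0.439, -0.0, -0.001]
ft_force: [0.2, -0.9, -0.1]
grip_width: 0.0349
grip_force: 0.0
```

Emit:
move_arm(moves="0 0 0 0 0 0 0.2;0 0 0 0 0 0 0.2;0 0 0 0 0 0 0.2;0 0 0 0 0 0 0.2;0 0 0 0 0 0 0.2", squeeze=10)

```text
time: 6.9
position: [0.5204, -0.2502, 0.1018]
tool_rot: [0.898, 0.439, 0.0, 0.0]
ft_force: [-0.4, -0.1, 0.7]
grip_width: 0.0179
grip_force: 0.0
```

Emit:
move_arm(moves="0 0 0 0 0 0 0;0 0 0 0 0 0 0;0 0 0 0 0 0 0;0 0 0 0 0 0 0;0 0 0 0 0 0 0", squeeze=12)

```text
time: 7.4
position: [0.5202, -0.25, 0.1016]
tool_rot: [0.898, 0.439, -0.0, -0.0]
ft_force: [-0.3, 1.0, 0.8]
grip_width: 0.0093
grip_force: 12.0
```

Emit:
move_arm(moves="0 0 0 0 0 0 0;0 0 0 0 0 0 0;0 0.01 -0.08 0 0 0 0;0 0.03 -0.17 0 0 0 0;0 0.05 -0.26 0 0 0 0;0 0.07 -0.36 0 0 0 0;0 0.1 -0.45 0 0 0 0;0 0.14 -0.54 0 0 0 0;0 0.18 -0.62 0 0 0 0;0 0.22 -0.71 0 0 0 0;0 0.22 -0.71 0 0 0 0", squeeze=50)

```text
time: 8.5
position: [0.5364, -0.2627, 0.1741]
tool_rot: [0.898, 0.439, -0.001, -0.002]
ft_force: [-6.6, 3.2, -2.3]
grip_width: 0.0083
grip_force: 50.0
```

Emit:
move_arm(moves="0 0.05 -0.08 0 0 0 0;0 0.1 -0.16 0 0 0 0;0 0.16 -0.24 0 0 0 0;0 0.22 -0.32 0 0 0 0;0 0.28 -0.39 0 0 0 0;0 0.33 -0.44 0 0 0 0;0 0.33 -0.44 0 0 0 0;0 0.33 -0.44 0 0 0 0")

```text
time: 9.3
position: [0.5599, -0.2809, 0.2177]
tool_rot: [0.898, 0.439, -0.003, -0.005]
ft_force: [-10.2, 7.1, -0.5]
grip_width: 0.0086
grip_force: 50.0
```

```bash
python3 - <<'E'
from rig import robot
import cv2
for n in("side","top"):
    i=robot.camera(n)["image"][:,:,::-1]; cv2.imwrite(f"pics/{n}3.png",i)
a=cv2.imread("pics/side3.png")[90:290,230:430]; b=cv2.imread("pics/top3.png")[120:320,230:430]
cv2.imwrite("pics/c3.png",cv2.resize(cv2.hconcat([a,b]),None,fx=2,fy=2,interpolation=2))
E
```

```text
(no output)
```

View pics/c3.png

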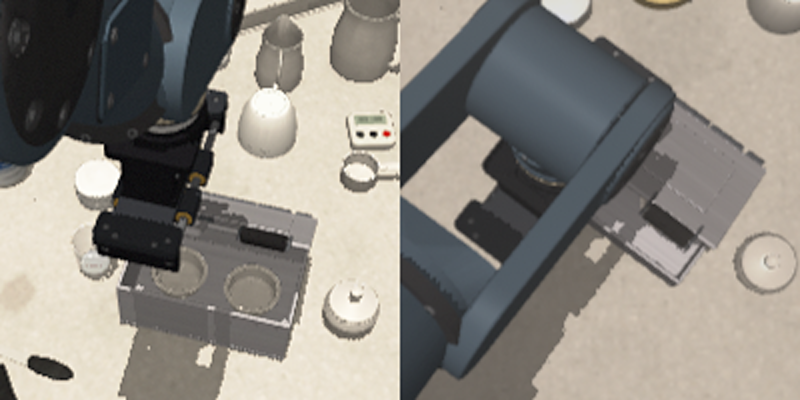

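Emit:
move_arm(moves="0 -0.02 0 0 0 0 0.4;0 -0.02 0 0 0 0 0.4;0 -0.02 0 0 0 0 0.4;0 -0.02 0 0 0 0 0.4;0 -0.02 0 0 0 0 0.4;0 -0.02 0 0 0 0 0.4")

```text
time: 10.0
position: [0.563, -0.2834, 0.2174]
tool_rot: [0.899, 0.439, 0.001, 0.001]
ft_force: [0.3, -0.1, -0.5]
grip_width: 0.0344
grip_force: 0.0
```

Emit:
move_arm(moves="0 0 -0.1 0 0 0 0.4;0 0 -0.2 0 0 0 0.4;0 0 -0.35 0 0 0 0.4;0 0 -0.5 0 0 0 0.4;0 0 -0.7 0 0 0 0.4;0 0 -0.7 0 0 0 0.2;0 0 -0.7 0 0 0 0;0 0 -0.7 0 0 0 0;0 0 -0.7 0 0 0 0;0 0 -0.7 0 0 0 0;0 0 -0.7 0 0 0 0;0 0 -0.7 0 0 0 0", squeeze=10)

```text
time: 11.2
position: [0.5621, -0.2827, 0.2862]
tool_rot: [0.898, 0.439, -0.0, -0.0]
ft_force: [-0.4, -1.4, 0.6]
grip_width: 0.0006
grip_force: 0.0
```

Emit:
move_arm(moves="0 0 0 0 0 0 0;0 0 0 0 0 0 0;0 0 0 0 0 0 0;0 0 0 0 0 0 0;0 0 0 0 0 0 0;0 0 0 0 0 0 0;0 0 0 0 0 0 0;0 0 0 0 0 0 0;0 0 0 0 0 0 0;0 0 0 0 0 0 0;0 0 0 0 0 0 0;0 0 0 0 0 0 0")

```text
time: 12.4
position: [0.5621, -0.2827, 0.2865]
tool_rot: [0.898, 0.439, -0.0, -0.0]
ft_force: [0.2, -0.3, 0.7]
grip_width: 0.0005
grip_force: 0.0
```

```bash
python3 - <<'E'
from rig import robot
import cv2,numpy as np
for n in("side","top"):
    c=robot.camera(n); np.savez(n+"4.npz",**c); cv2.imwrite(f"pics/{n}4.png",c["image"][:,:,::-1])
a=cv2.imread("pics/side4.png")[150:290,290:430]; b=cv2.imread("pics/top4.png")[150:290,290:430]
cv2.imwrite("pics/c4.png",cv2.resize(cv2.hconcat([a,b]),None,fx=2.8,fy=2.8,interpolation=2))
E
```

```text
(no output)
```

View pics/c4.png

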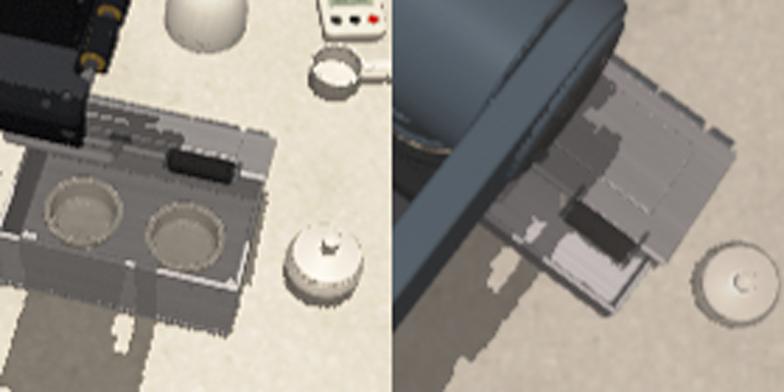

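```bash
python3 - <<'E'
from h import *
t=np.array([(600-392)/2.8+290,229/2.8+150]);s=np.array([201/2.8+290,166/2.8+150])
print(tri([t],[s])); x=np.array([.520,-.374,.2045]);print(proj("top",x)-t,proj("side",x)-s)
E
```

```text
[[ 0.51869423 -0.37127066  0.2010917 ]]
[ 1.98881765 -0.77171439] [ 0.71508002 -1.93208335]
```

Emit:
move_arm(moves="-0.25 0.05 0 0 0 0 0;-0.5 0.1 0 0 0 0 0;-0.75 0.15 0 0 0 0 0;-0.97 0.2 0 0 0 0 0;-0.97 0.2 0.2 0 0 0 0;-0.97 0.2 0.35 0 0 0 0;-0.97 0.2 0.48 0 0 0 0;-0.97 0.2 0.5 0 0 0 0;-0.97 0.2 0.5 0 0 0 0;-0.97 0.2 0.5 0 0 0 0")

```text
time: 13.5
position: [0.5188, -0.3718, 0.2373]
tool_rot: [0.898, 0.439, 0.0, 0.001]
ft_force: [0.1, -0.1, -1.1]
grip_width: 0.0004
grip_force: 0.0
```

```bash
python3 - <<'E'
from rig import robot
import cv2,numpy as np
for n in("side","top"):
    c=robot.camera(n); cv2.imwrite(f"pics/{n}5.png",c["image"][:,:,::-1])
a=cv2.imread("pics/side5.png")[130:270,290:430]; b=cv2.imread("pics/top5.png")[150:290,290:430]
cv2.imwrite("pics/c5.png",cv2.resize(cv2.hconcat([a,b]),None,fx=2.8,fy=2.8,interpolation=2))
E
```

```text
(no output)
```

View pics/c5.png

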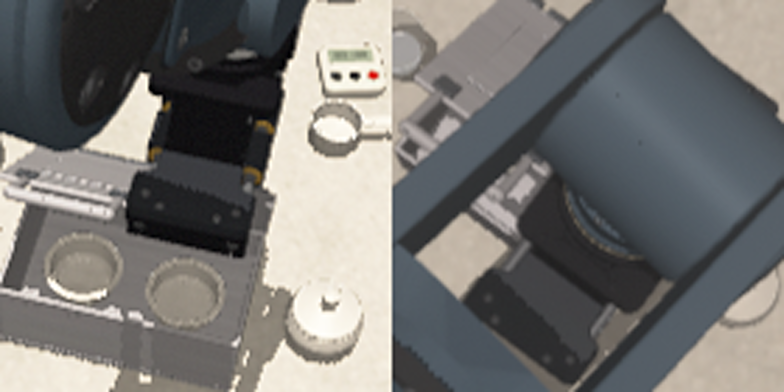

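Emit:
move_arm(moves="0 0 0.05 0 0 0 0;0 0 0.08 0 0 0 0;0 0 0.1 0 0 0 0;0 0 0.1 0 0 0 0")

```text
time: 14.0
position: [0.518, -0.3713, 0.226]
tool_rot: [0.898, 0.439, -0.0, -0.0]
ft_force: [-0.2, -0.1, 0.5]
grip_width: 0.0001
grip_force: 0.0
```

Emit:
move_arm(moves="0 0 0.005 0 0 0 0;0 0 0.01 0 0 0 0;0 0 0.015 0 0 0 0;0 0 0.015 0 0 0 0")

```text
time: 14.4
position: [0.5183, -0.3715, 0.225]
tool_rot: [0.898, 0.439, -0.0, -0.0]
ft_force: [0.4, 0.2, 0.4]
grip_width: 0.0004
grip_force: 0.0
```

Emit:
move_arm(moves="0 0 0.005 0 0 0 0;0 0 0.01 0 0 0 0;0 0 0.01 0 0 0 0;0 0 0.01 0 0 0 0")

```text
time: 14.8
position: [0.5183, -0.3715, 0.224]
tool_rot: [0.898, 0.439, -0.0, -0.0]
ft_force: [0.5, -0.1, -0.6]
grip_width: 0.0004
grip_force: 0.0
```

Emit:
move_arm(moves="0 0 0.005 0 0 0 0;0 0 0.01 0 0 0 0;0 0 0.01 0 0 0 0;0 0 0.01 0 0 0 0")

```text
time: 15.2
position: [0.5183, -0.3715, 0.223]
tool_rot: [0.898, 0.439, -0.0, -0.0]
ft_force: [-0.7, 0.7, 0.6]
grip_width: 0.0007
grip_force: 0.0
```

Emit:
move_arm(moves="0 0 0.005 0 0 0 0;0 0 0.01 0 0 0 0;0 0 0.01 0 0 0 0;0 0 0.01 0 0 0 0")

```text
time: 15.6
position: [0.5183, -0.3715, 0.222]
tool_rot: [0.898, 0.439, -0.0, -0.0]
ft_force: [-0.4, 0.5, -0.1]
grip_width: 0.0005
grip_force: 0.0
```

Emit:
move_arm(moves="0 0 0.005 0 0 0 0;0 0 0.008 0 0 0 0;0 0 0.008 0 0 0 0;0 0 0.008 0 0 0 0")

```text
time: 16.0
position: [0.5183, -0.3716, 0.2214]
tool_rot: [0.898, 0.439, 0.0, 0.0]
ft_force: [-0.2, -0.1, 0.7]
grip_width: 0.0003
grip_force: 0.5
```

Emit:
move_arm(moves="0 0 0.003 0 0 0 0;0 0 0.005 0 0 0 0;0 0 0.005 0 0 0 0;0 0 0.005 0 0 0 0")

```text
time: 16.4
position: [0.5183, -0.3716, 0.2213]
tool_rot: [0.898, 0.439, 0.0, 0.0]
ft_force: [-1.5, 0.6, 5.5]
grip_width: 0.0001
grip_force: 2.6
```

Emit:
move_arm(moves="0 0 0 0 0 0 0;0 0 0 0 0 0 0;0 0 0 0 0 0 0;0 0 0 0 0 0 0")

```text
time: 16.8
position: [0.5184, -0.3716, 0.2213]
tool_rot: [0.898, 0.439, 0.0, 0.0]
ft_force: [-0.4, 1.5, 4.7]
grip_width: 0.0003
grip_force: 2.7
```

Steady near 5 N; hold another 1.2 s, then back off and look.

Emit:
move_arm(moves="0 0 0 0 0 0 0;0 0 0 0 0 0 0;0 0 0 0 0 0 0;0 0 0 0 0 0 0;0 0 0 0 0 0 0;0 0 0 0 0 0 0;0 0 0 0 0 0 0;0 0 0 0 0 0 0;0 0 0 0 0 0 0;0 0 0 0 0 0 0;0 0 0 0 0 0 0;0 0 0 0 0 0 0")

```text
time: 18.0
position: [0.5183, -0.3716, 0.2213]
tool_rot: [0.898, 0.439, 0.0, 0.0]
ft_force: [-1.3, 1.3, 6.6]
grip_width: 0.0006
grip_force: 2.7
```

Emit:
move_arm(moves="0 0 -0.02 0 0 0 0;0 0 -0.1 0 0 0 0;0 0 -0.3 0 0 0 0;0 0 -0.5 0 0 0 0;0 0 -0.7 0 0 0 0;0 0 -0.9 0 0 0 0;0 -0.3 -0.9 0 0 0 0;0 -0.6 -0.9 0 0 0 0;0 -0.9 -0.9 0 0 0 0;0 -0.9 -0.9 0 0 0 0")

```text
time: 19.0
position: [0.4444, -0.3132, 0.3107]
tool_rot: [0.898, 0.439, -0.001, -0.002]
ft_force: [1.1, 0.5, -0.1]
grip_width: 0.0004
grip_force: 0.0
```

```bash
python3 - <<'E'
from rig import robot
import cv2,numpy as np
for n in("side","top"):
    c=robot.camera(n); cv2.imwrite(f"pics/{n}6.png",c["image"][:,:,::-1])
a=cv2.imread("pics/side6.png")[130:370,220:440]; b=cv2.imread("pics/top6.png")[100:340,200:420]
cv2.imwrite("pics/c6.png",cv2.resize(cv2.hconcat([a,b]),None,fx=1.8,fy=1.8,interpolation=2))
E
```

```text
(no output)
```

View pics/c6.png

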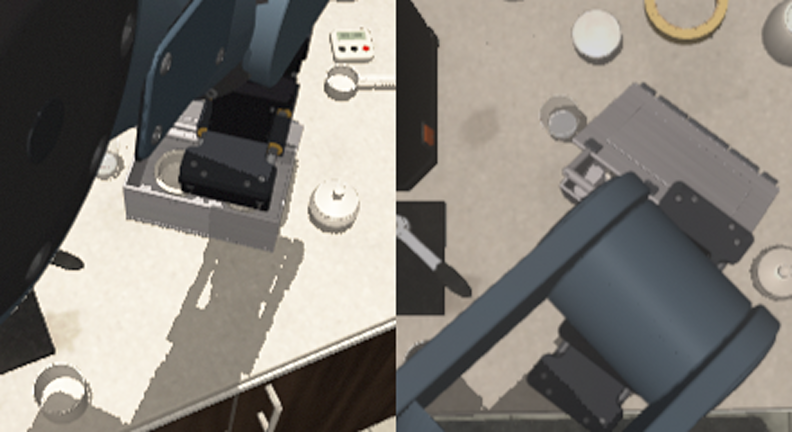

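```bash
python3 -c "
from rig import robot
print(robot.hand_in())"
```

```text
the job is handed in; nothing more can be done
None
```

I lifted the lid by its handle to roughly 45 degrees (about 0.76 rad from the cameras); it stayed up by itself for over two seconds, then took about 5 N on the thumb rest (readings 4.7–6.6 N) for about 1.6 s. At hand-in the lid was still standing free, the glass, pot and cup looked undisturbed, and the rig returned no verdict.

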